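# Prime a paint marker and hold it in the plotter's V-block pen holder

## Robot

A 6-joint arm with a two-finger parallel gripper is mounted at the origin on the work surface. World frame = base frame: x ahead of the robot, y to its left, z up, the work surface at z = 0. Lengths are in m, angles in rad, forces in N, time in s.
With the tool pointing down it reaches from about 0.25 to 0.775 m from the base axis. Payload 4 kg.
Tool frame: the origin (TCP) lies on the centre line of the jaws, within the pads' length; the fingertips stand 17 mm ahead of it and the grasp point (between the pads) lies 2 mm behind it; z points along the fingers, y is the line along which they close (so a half turn about z gives the same grasp; the last joint's range is limited). The gripper opens to 94 mm and grips with 3 to 60 N. Pads are 16 mm wide; open, the fingers measure 119 mm over their backs; the gripper's body (75 mm by 177 mm) begins 78 mm behind the grasp point.
Start: joints at [1.176, 0.087, 1.371, -0, 1.684, -0.103], TCP at [0.158, 0.527, 0.223] pointing down, gripper open.
Joint ranges: [-3.1, 3.1], [-0.76, 2.03], [0.27, 2.55], [-1.08, 4.22], [0.17, 2.65], [-2.57, 2.57]. Speed limits (rad/s): [2.79, 2.79, 3.14, 3.14, 3.14, 3.14].

## Interface

Orientations are given as [roll, pitch, yaw] about the fixed x, y, z axes, in that order (R = Rz(yaw) Ry(pitch) Rx(roll)).
In Python, from bench import robot gives the robot as it stands.
- The arm moves only by the tool servo_tool, never from a script. Its argument "plan" is a list of rows, each a list of 7 numbers: the shift along the tool's x, y, z normalised to -1 to 1, where 1 is 0.1 m, then the turn, a rotation vector about the tool's x, y, z normalised to -1 to 1, where 1 is pi/2 rad, then the finger opening in mm, from 0 to 94. In form: [[x, y, z, ax, ay, az, gripper], ...]. A call has 1 to 12 rows; each row is the pose to reach, as a shift and turn from the pose commanded when the call began, along the tool's axes at that moment; what a row does not reach only later rows make up. A row lasts 1/12 s, in which the tool goes at most 41.7 mm and 7.16 degrees, less where a joint would pass 70% of its speed; a pose out of reach is approached as far as the arm can. A call with a number of a shift or a turn outside -1 to 1 is refused whole. A call with a gripper value outside its range is refused whole. The fingers move at their own pace and stop on an object; the grip force is fixed at half the most. Time passes only in rows, so rows that repeat a pose let the fingers close. It gives the time, the measured TCP pose, the force, the opening and the grip force at its end, in the units of the state.
- robot.get_obs(): the state, without advancing time (a new reading comes with each control period).
- robot.snapshot(name): name is "side" or "top"; returns the picture (384x512x3 uint8, red, green, blue); there is no depth.
- robot.camera_params(name): a dict with "camera_matrix" (3x3 intrinsics, pixels), "rvec" (rotation vector, rad) and "tvec" (3), from world to camera coordinates, as OpenCV has them. Camera axes: x right, y down, z forward; pixel columns grow to the right and rows downward; lengths in m; the calibration is good to about 2 mm. A picture is of the moment at which its call begins. camera_params takes no time and is no camera call.
- robot.close_job(): hands the job in; it is judged then, once.
Trained networks look in the newest picture that a camera, given by its name, has taken for a name from the list of things; names that differ only in an ending like _2 or _b are one class to them, and where a whole thing is asked for, a point or a joint stands for the part that bears it (a point fixed in the world has none). Each returns a list of dicts, best first, with "conf" (0 to 1); they miss things now and then, are a little off and sometimes report something else, mostly with a low value. They report only what shows in the picture. A call takes as long as a camera call.
- robot.find_in(thing, camera): "extent" ([centre column, centre row, width, height] in pixels, round what is visible of it).
The state is a dict: "time": time; "joint_positions": joint angles; "qvel": joint speeds; "joint_torque": joint torques, N m; "tool_pos": TCP position; "ee_rot": TCP orientation; "wrist_force": force on the tool from outside, world axes, zero at the start; "wrist_torque": the same for the moment, N m; "width": finger opening in m; "finger_force": force on a finger pad.
Only numpy, scipy, OpenCV 4.12 (cv2) and the standard library are available. Lean on these libraries where they do the work, as an engineer would, in place of code of your own. Each camera call takes 0.05 s, during which the arm holds its last target. There are 200 camera calls.

## Task

Take the red paint marker out of its stand, and prime it by pressing its sprung nib down onto the scrap card until the nib is fully in, keeping it in for a full second. Then put the marker upright into the V-block pen holder on the front of the drawing plotter's carriage, with the nib hanging about 6 mm clear of the sheet, never touching it, and finish while still holding it there, pressed back against both faces of the V, so that I can close the clamp. Leave the other markers and the paint pots where they are.

Things in the scene. Friction and masses are not known exactly. Their poses are not given: they have to be found in the camera images.
- marker_red: Red paint marker, 160 mm, 80 g, loose, nib down in a socket of the stand, its lowest 56 mm inside. Origin at the tip of the nib when out, z up its axis. From the tip: sprung nib 11 mm wide (0-10 mm), white nose 18 mm wide (10-36), red cylindrical barrel 26 mm wide (36-155, white band painted at 62-86), black end plug 22 mm wide (155-160).
- nib (a joint): How far the red marker's nib is pushed in, m: 0 fully out, 0.005 fully in. It springs back out by itself; it begins to move at 1.6 N and is fully in at 5.6 N.
- stand: Plywood marker stand, fixed, 190 x 60 x 60 mm. Origin at the centre of its underside, x along its length, z up. Three round sockets along x at -60, 0 and +60 mm, 29 mm wide, 20 mm deep; the barrels rest on a step 40 mm above the table, nib tips 4 mm above the table. The markers are in any order.
- card: Scrap of brown cardboard with dabs of paint, fixed flat on the table, 100 x 120 x 4 mm (x, y, z). Origin at the centre of its underside, z up.
- sheet (a point): Centre of the top face of the sheet of drawing paper on the plotter's bed, 25.5 mm above the table. The sheet is fixed, 240 x 300 mm (x, y); x is parallel to the holder seat's x, z up.
- holder_seat (a point): Point on the axis of a 26 mm barrel seated in the upright V-block, level with the block's top, 101 mm above the sheet's top face. x points level into the V (away from the robot), y left, z up. The block is 45 mm tall and 52 mm wide, open to -x and at its top. No part of the plotter is higher than this point. The carriage that bears it is held still by its motors.
- v_left (a point): Middle of the left (+y) bright aluminium face of the V, 24 mm wide, 45 mm tall, vertical, at 45 degrees to the seat's x. The faces meet 18 mm beyond the seat's axis, their front edges are 1 mm beyond it. Axes as at the seat. Left of the block, 25 to 81 mm from the axis and below its top, is the clamp bar, swung open, with a thumb screw.
- v_right (a point): Middle of the right (-y) face of the V, the mirror image of the left one.
- marker_blue: Blue paint marker, same shape as the red one, in another socket of the stand. To be left alone.
- marker_yellow: Yellow paint marker, same shape, in another socket of the stand. To be left alone.
- pot_orange: White paint pot with an orange lid, 67 mm wide, 58 mm tall, loose on the table. Origin at the centre of its underside. To be left alone.
- pot_blue: White paint pot with a blue lid, same size. To be left alone.

How it is judged:
By the outcome, as a careful person would: the job done as asked, in the order asked, and still so for the second after the job is handed in, while the arm keeps its last pose, push and grip.
It also fails if it takes over 64 s, if anything falls off the work surface, if the arm or the gripper's body presses on something with over 40 N, if the wrist force passes 120 N, or if a joint passes its speed limit or range.

## Working session

There is one attempt and no reset: what is moved stays moved. The work goes in short steps, Python scripts to look and compute and a tool call to move; the robot and the scene stay as the last step left them, time stands still between calls to the robot, and variables do not carry over. Pictures are saved under pics/ and viewed, at most 10 in all, crops included, and the job is handed in when it is done.

Besides the shell and the picture viewer there is one more tool, called after "Emit:" as name(argument=value, ...) on one line, values as JSON. servo_tool: Moves the arm, as the interface text tells. Scaled input: -1 to 1 covers 0.1 m each way for a shift and pi/2 rad each way for a turn. Its arguments: {"type":"object","properties":{"plan":{"type":"array","items":{"type":"array","items":{"type":"number"}}}},"required":["plan"]}

```bash
mkdir -p pics; ls; cat > h.py <<'E'
import numpy as np,cv2
from bench import robot
from scipy.spatial.transform import Rotation as R
def P(n):
    c=robot.camera_params(n);return np.array(c["camera_matrix"],float),np.array(c["rvec"],float).ravel(),np.array(c["tvec"],float).ravel()
def ray(n,uv):
    K,r,t=P(n);M=cv2.Rodrigues(r)[0];d=M.T@np.linalg.inv(K)@np.array([uv[0],uv[1],1.]);return -M.T@t,d/np.linalg.norm(d)
def onz(n,uv,z):
    o,d=ray(n,uv);return o+d*(z-o[2])/d[2]
def tri(uvs,uvt):
    a,d=ray("side",uvs);b,e=ray("top",uvt)
    s=np.linalg.lstsq(np.c_[d,-e],b-a,rcond=None)[0];p,q=a+s[0]*d,b+s[1]*e
    return (p+q)/2,np.linalg.norm(p-q)
def proj(n,p):
    K,r,t=P(n);return cv2.projectPoints(np.atleast_2d(np.array(p,float)),r,t,K,None)[0].reshape(-1,2)
def shot(n,f):
    im=robot.snapshot(n);cv2.imwrite(f"pics/{f}.png",im[:,:,::-1]);return im
E
python3 - <<'E'
from h import *
np.set_printoptions(precision=3,suppress=True)
for n in("side","top"):
    shot(n,n+"0");print(n,ray(n,(256,192)),P(n)[0][0,0])
    for t in["marker_red","stand","card","sheet","holder_seat","v_left","v_right","marker_blue","marker_yellow","pot_orange","pot_blue"]:
        print(t,[(np.round(d["extent"],1).tolist(),round(d["conf"],2)) for d in robot.find_in(t,n)[:2]])
print(robot.get_obs())
E
```

```text
pics
side (array([ 0.46 , -0.812,  0.75 ]), array([ 0.084,  0.787, -0.611])) 381.0765674015534
marker_red [([241.3, 294.6, 13.5, 44.6], 0.61), ([215.2, 289.4, 18.7, 40.9], 0.59)]
stand [([241.6, 316.4, 90.9, 45.1], 0.63)]
card [([238.9, 258.7, 42.2, 34.2], 0.97), ([241.9, 316.9, 90.2, 45.5], 0.44)]
sheet [([245.1, 157.9, 113.2, 93.9], 0.73)]
holder_seat [([251.3, 148.9, 26.1, 27.6], 0.95)]
v_left [([252.6, 152.7, 25.0, 30.5], 0.59)]
v_right []
marker_blue [([241.7, 293.8, 13.5, 41.7], 0.62)]
marker_yellow [([271.5, 294.5, 17.0, 40.2], 0.61)]
pot_orange [([341.0, 282.5, 27.4, 35.3], 0.63)]
pot_blue [([340.5, 285.9, 24.0, 37.6], 0.65), ([333.8, 237.8, 26.5, 30.3], 0.58)]
top (array([ 0.515, -0.031,  1.397]), array([ 0.028,  0.028, -0.999])) 470.6429377198657
marker_red [([372.1, 236.5, 17.5, 10.2], 0.48)]
stand [([373.0, 211.0, 32.7, 69.8], 0.6)]
card [([371.8, 210.7, 28.3, 69.3], 0.6), ([298.4, 211.8, 43.7, 37.0], 0.56)]
sheet [([151.1, 206.8, 154.7, 133.7], 0.83)]
holder_seat [([159.7, 192.7, 39.5, 30.3], 0.86)]
v_left [([161.2, 191.9, 44.7, 32.6], 0.59)]
v_right [([377.9, 191.8, 19.5, 11.7], 0.63), ([161.7, 193.1, 48.3, 23.3], 0.62)]
marker_blue [([373.2, 213.2, 20.4, 9.3], 0.74)]
marker_yellow [([379.1, 192.2, 19.9, 9.8], 0.55)]
pot_orange [([343.5, 131.4, 24.3, 24.3], 0.61), ([292.9, 126.7, 23.5, 23.5], 0.3)]
pot_blue [([293.2, 127.8, 26.6, 24.7], 0.59), ([343.9, 131.4, 29.0, 22.3], 0.15)]
{'time': 1.2, 'joint_positions': array([ 1.176,  0.087,  1.371, -0.   ,  1.684, -0.103]), 'qvel': array([-0.   , -0.   ,  0.001, -0.001,  0.001,  0.   ]), 'joint_torque': array([ -0.001, -34.004, -30.26 ,   0.072,   0.024,   0.   ]), 'tool_pos': array([0.158, 0.527, 0.223]), 'ee_rot': array([3.142, 0.   , 2.85 ]), 'wrist_force': array([-0.01 ,  0.892, -0.715]), 'wrist_torque': array([ 0.025,  0.027, -0.034]), 'finger_force': 0.0, 'width': 0.09409152607995953}
```

```bash
python3 - <<'E'
import cv2
a=cv2.imread("pics/side0.png")[90:360,170:380];cv2.imwrite("pics/s0c.png",cv2.resize(a,None,fx=2.2,fy=2.2,interpolation=2))
b=cv2.imread("pics/top0.png")[100:280,60:420];cv2.imwrite("pics/t0c.png",cv2.resize(b,None,fx=2.2,fy=2.2,interpolation=2))
E
```

```text
(no output)
```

View pics/s0c.png

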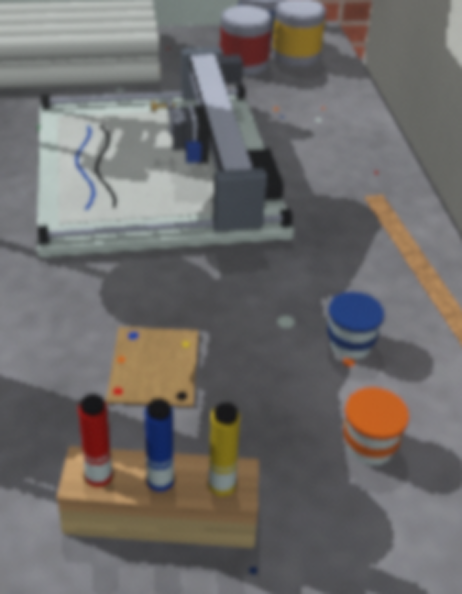

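View pics/t0c.png

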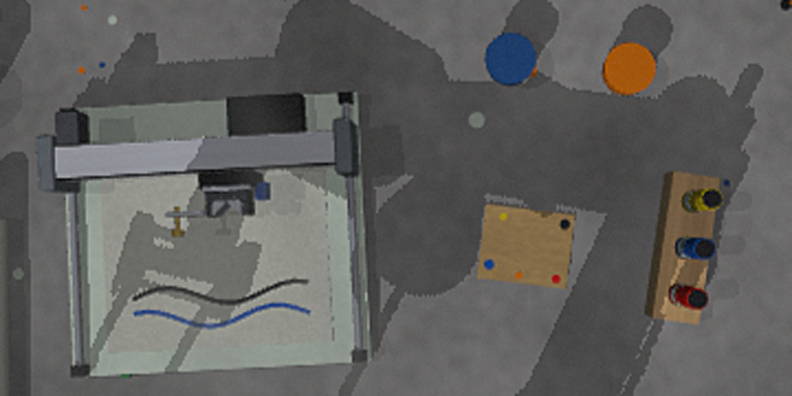

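```bash
python3 - <<'E'
from h import *
np.set_printoptions(precision=4,suppress=True)
S=cv2.imread("pics/side0.png");T=cv2.imread("pics/top0.png")
a=cv2.resize(T[170:218,130:182],None,fx=7.5,fy=7.5,interpolation=2);b=cv2.resize(S[105:175,225:300],None,fx=5.2,fy=5.2,interpolation=2)
h=max(len(a),len(b));f=lambda i:cv2.copyMakeBorder(i,0,h-len(i),0,0,0);cv2.imwrite("pics/hold.png",np.hstack([f(a),f(b)]))
def cap(im,x0,x1,y0,y1):
    m=(im[y0:y1,x0:x1].max(2)<45).astype(np.uint8);n,l,s,c=cv2.connectedComponentsWithStats(m)
    return [(c[i]+[x0,y0],s[i,4]) for i in range(1,n) if s[i,4]>15]
print("side",cap(S,200,285,262,300));print("top",cap(T,370,400,180,245))
for us,ut in[((211.8,273.6),(378.6,235.5)),((242,276),(382,211.5)),((272.7,277.5),(384,190))]:print(tri(us,ut))
print("card side/top",onz("side",(238.9,258.7),.004),onz("top",(298.4,211.8),.004))
c=lambda x,y:(x/2.2+60,y/2.2+100)
for q in[(75,372),(365,357),(350,97),(65,113)]:print("bed",onz("top",c(*q),.03))
for q in[(648,315),(697,324),(720,177),(668,172)]:print("stand",onz("top",c(*q),.06))
E
```

```text
side [(array([211.75  , 273.6167]), np.int32(60)), (array([242.0345, 275.7414]), np.int32(58)), (array([272.5556, 277.2222]), np.int32(63))]
top [(array([383.1875, 189.7708]), np.int32(48)), (array([379.9216, 212.5686]), np.int32(51)), (array([376.54, 235.36]), np.int32(50))]
(array([ 0.4278, -0.3111,  0.1652]), np.float64(0.0013381710753710085))
(array([ 0.488 , -0.3223,  0.1646]), np.float64(0.0019480729418381575))
(array([ 0.5456, -0.3302,  0.1629]), np.float64(0.0019055307790719297))
card side/top [ 0.4903 -0.1299  0.004 ] [ 0.4917 -0.1154  0.004 ]
bed [0.3422 0.4861 0.03  ]
bed [0.3521 0.1003 0.03  ]
bed [0.6964 0.1111 0.03  ]
bed [0.6874 0.4941 0.03  ]
stand [ 0.3999 -0.2669  0.06  ]
stand [ 0.3868 -0.3287  0.06  ]
stand [ 0.5738 -0.3653  0.06  ]
stand [ 0.5823 -0.2992  0.06  ]
```

View pics/hold.png

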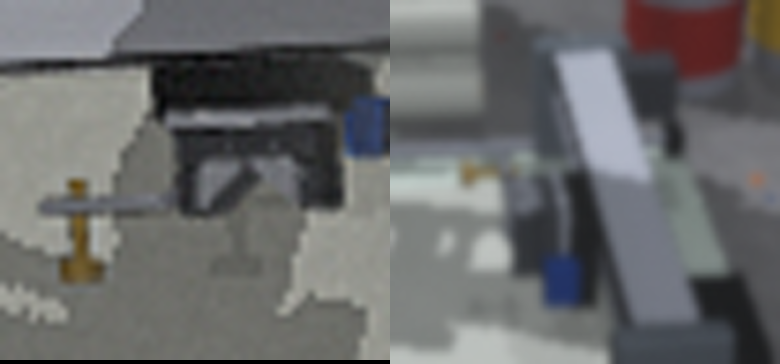

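Emit:
servo_tool(plan=[[-0.2, -0.3, 0, 0, 0, -0.04, 94], [-0.4, -0.6, 0, 0, 0, -0.08, 94], [-0.6, -0.9, 0, 0, 0, -0.082, 94]])

```text
time: 1.45
tool_pos: [0.1898, 0.4223, 0.222]
ee_rot: [-3.141, -0.0, 2.982]
wrist_force: [1.8, -0.6, 0.4]
width: 0.0938
finger_force: 0.0
```

Emit:
servo_tool(plan=[[-0.17, -0.33, 0, 0, 0, 0, 94], [-0.34, -0.66, 0, 0, 0, 0, 94], [-0.51, -0.98, 0, 0, 0, 0, 94]])

```text
time: 1.7
tool_pos: [0.2243, 0.3167, 0.2226]
ee_rot: [3.141, 0.001, 2.98]
wrist_force: [1.4, -0.6, 0.2]
width: 0.094
finger_force: 0.0
```

Emit:
servo_tool(plan=[[-0.17, -0.33, 0, 0, 0, 0, 94], [-0.34, -0.66, 0, 0, 0, 0, 94], [-0.51, -0.98, 0, 0, 0, 0, 94]])

```text
time: 1.95
tool_pos: [0.2586, 0.2118, 0.2227]
ee_rot: [3.141, 0.001, 2.98]
wrist_force: [0.8, -0.6, -0.6]
width: 0.0942
finger_force: 0.0
```

Emit:
servo_tool(plan=[[-0.17, -0.33, 0, 0, 0, 0, 94], [-0.34, -0.66, 0, 0, 0, 0, 94], [-0.51, -0.98, 0, 0, 0, 0, 94]])

```text
time: 2.2
tool_pos: [0.2931, 0.1067, 0.2229]
ee_rot: [3.141, 0.002, 2.979]
wrist_force: [0.3, 0.6, 0.0]
width: 0.0938
finger_force: 0.0
```

Emit:
servo_tool(plan=[[-0.17, -0.33, 0, 0, 0, 0, 94], [-0.34, -0.66, 0, 0, 0, 0, 94], [-0.5, -0.98, 0, 0, 0, 0, 94]])

```text
time: 2.45
tool_pos: [0.3266, 0.0016, 0.2229]
ee_rot: [3.141, 0.002, 2.978]
wrist_force: [0.3, 0.9, -0.5]
width: 0.0939
finger_force: 0.0
```

Emit:
servo_tool(plan=[[-0.17, -0.33, 0, 0, 0, 0, 94], [-0.34, -0.66, 0, 0, 0, 0, 94], [-0.5, -0.98, 0, 0, 0, 0, 94]])

```text
time: 2.7
tool_pos: [0.3601, -0.1034, 0.2228]
ee_rot: [-3.142, 0.001, 2.978]
wrist_force: [1.1, 0.1, -0.3]
width: 0.0939
finger_force: 0.0
```

Emit:
servo_tool(plan=[[-0.17, -0.33, 0, 0, 0, 0, 94], [-0.34, -0.66, 0, 0, 0, 0, 94], [-0.5, -0.98, 0, 0, 0, 0, 94]])

```text
time: 2.95
tool_pos: [0.3935, -0.2082, 0.2226]
ee_rot: [-3.142, 0.001, 2.978]
wrist_force: [0.1, -0.5, 0.4]
width: 0.0942
finger_force: 0.0
```

Emit:
servo_tool(plan=[[-0.17, -0.33, 0, 0, 0, 0, 94], [-0.34, -0.66, 0, 0, 0, 0, 94], [-0.5, -0.97, 0, 0, 0, 0, 94], [-0.5, -0.97, 0, 0, 0, 0, 94]])

```text
time: 3.28
tool_pos: [0.4275, -0.315, 0.2204]
ee_rot: [-3.141, -0.002, 2.974]
wrist_force: [0.0, 0.4, -0.7]
width: 0.094
finger_force: 0.0
```

```bash
python3 - <<'E'
from h import *
np.set_printoptions(precision=4,suppress=True)
print(onz("top",(162.9,197.6),.1265),onz("top",(162.9,190.9),.1265))
s=onz("top",(162.9,197.6),.1265);print(proj("side",s))
S=shot("side","s1");T=shot("top","t1");print(robot.get_obs()["tool_pos"])
p=robot.get_obs()["tool_pos"];print(proj("side",[p,p+[0,0,-.017]]),proj("top",[p]))
b=cv2.resize(S[215:335,170:310,::-1],None,fx=4,fy=4,interpolation=2);cv2.imwrite("pics/s1c.png",b)
E
```

```text
[0.5427 0.2578 0.1265] [0.5609 0.2574 0.1265]
[[246.7794 141.8655]]
[ 0.4268 -0.3106  0.2215]
[[209.0404 253.5766]
 [209.6325 259.7738]] [[383.6713 237.1261]]
```

View pics/s1c.png

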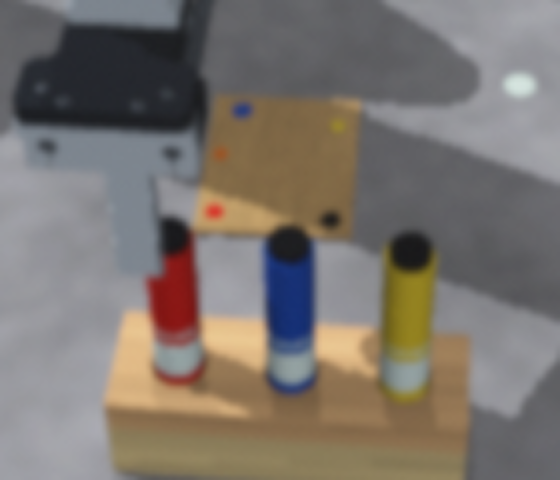

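Emit:
servo_tool(plan=[[0, 0, 0.25, 0, 0, 0, 94], [0, 0, 0.5, 0, 0, 0, 94], [0, 0, 0.75, 0, 0, 0, 94], [-0.01, 0, 0.9, 0, 0, 0, 94], [-0.01, 0, 0.9, 0, 0, 0, 60]])

```text
time: 3.8
tool_pos: [0.426, -0.3068, 0.1287]
ee_rot: [3.137, -0.006, 2.98]
wrist_force: [-0.5, -0.2, -0.7]
width: 0.0898
finger_force: 0.0
```

Emit:
servo_tool(plan=[[0, 0, 0, 0, 0, 0, 30], [0, 0, 0, 0, 0, 0, 20], [0, 0, 0, 0, 0, 0, 15], [0, 0, 0, 0, 0, 0, 15], [0, 0, 0, 0, 0, 0, 15], [0, 0, 0, 0, 0, 0, 15], [0, 0, 0, 0, 0, 0, 15], [0, 0, 0, 0, 0, 0, 15]])

```text
time: 4.47
tool_pos: [0.428, -0.3101, 0.1326]
ee_rot: [3.142, 0.0, 2.978]
wrist_force: [-0.2, 0.2, 0.1]
width: 0.0375
finger_force: 0.0
```

Emit:
servo_tool(plan=[[0, 0, 0, 0, 0, 0, 5], [0, 0, 0, 0, 0, 0, 5], [0, 0, 0, 0, 0, 0, 5], [0, 0, 0, 0, 0, 0, 5], [0, 0, 0, 0, 0, 0, 5], [0, 0, 0, 0, 0, 0, 5]])

```text
time: 4.97
tool_pos: [0.428, -0.3096, 0.1324]
ee_rot: [3.14, -0.0, 2.979]
wrist_force: [-0.3, 2.7, 1.4]
width: 0.0255
finger_force: 30.0
```

Emit:
servo_tool(plan=[[0, 0, -0.1, 0, 0, 0, 5], [0, 0, -0.25, 0, 0, 0, 5], [0, 0, -0.5, 0, 0, 0, 5], [0, 0, -0.75, 0, 0, 0, 5], [0, 0, -0.85, 0, 0, 0, 5], [0, 0, -0.85, 0, 0, 0, 5]])

```text
time: 5.47
tool_pos: [0.4291, -0.3116, 0.2214]
ee_rot: [-3.137, 0.006, 2.978]
wrist_force: [0.3, -0.8, -0.5]
width: 0.0258
finger_force: 30.0
```

Emit:
servo_tool(plan=[[-0.04, 0.25, 0, 0, 0, 0, 5], [-0.08, 0.5, 0, 0, 0, 0, 5], [-0.12, 0.75, 0, 0, 0, 0, 5], [-0.16, 0.97, 0, 0, 0, 0, 5]])

```text
time: 5.8
tool_pos: [0.459, -0.2157, 0.2155]
ee_rot: [3.141, -0.003, 2.978]
wrist_force: [0.3, -0.8, -0.4]
width: 0.0256
finger_force: 30.0
```

Emit:
servo_tool(plan=[[-0.04, 0.25, 0, 0, 0, 0, 5], [-0.08, 0.5, 0, 0, 0, 0, 5], [-0.12, 0.75, 0, 0, 0, 0, 5], [-0.15, 0.95, 0, 0, 0, 0, 5], [-0.15, 0.95, 0, 0, 0, 0, 5], [-0.15, 0.95, 0, 0, 0, 0, 5]])

```text
time: 6.3
tool_pos: [0.4892, -0.1251, 0.2159]
ee_rot: [-3.141, -0.003, 2.981]
wrist_force: [-0.6, -0.7, -0.7]
width: 0.0256
finger_force: 30.0
```

```bash
python3 - <<'E'
from h import *
np.set_printoptions(precision=4,suppress=True)
S=shot("side","s2");T=shot("top","t2");o=robot.get_obs();print(o["tool_pos"],o["wrist_force"],o["width"])
p=o["tool_pos"];print(proj("side",[p,p+[0,0,-.128],p+[0,0,-.092]]))
m=(S[:,:,0]>110)&(S[:,:,1]<60)
ys,xs=np.nonzero(m[150:300,190:290]);print(len(xs),xs.mean()+190,ys.min()+150,ys.max()+150)
b=cv2.resize(S[175:295,190:300,::-1],None,fx=4.5,fy=4.5,interpolation=2);cv2.imwrite("pics/s2c.png",b)
E
```

```text
[ 0.4891 -0.1263  0.2164] [-0.6811  0.335  -1.7717] 0.025527230920953065
[[236.599  193.6742]
 [237.7243 234.3657]
 [237.4272 223.6202]]
57 237.2280701754386 205 267
```

View pics/s2c.png

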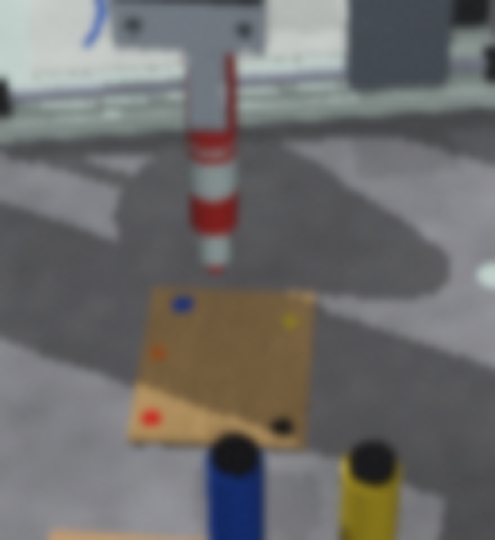

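Emit:
servo_tool(plan=[[0, 0, 0.3, 0, 0, 0, 5], [0, 0, 0.55, 0, 0, 0, 5], [0, 0, 0.7, 0, 0, 0, 5], [0, 0, 0.78, 0, 0, 0, 5], [0, 0, 0.78, 0, 0, 0, 5], [0, 0, 0.78, 0, 0, 0, 5], [0, 0, 0.78, 0, 0, 0, 5], [0, 0, 0.78, 0, 0, 0, 5]])

```text
time: 7.07
tool_pos: [0.4906, -0.1263, 0.1412]
ee_rot: [-3.141, 0.003, 2.978]
wrist_force: [0.3, -0.2, -0.5]
width: 0.0254
finger_force: 30.0
```

Emit:
servo_tool(plan=[[0, 0, 0.02, 0, 0, 0, 5], [0, 0, 0.04, 0, 0, 0, 5], [0, 0, 0.06, 0, 0, 0, 5], [0, 0, 0.08, 0, 0, 0, 5], [0, 0, 0.08, 0, 0, 0, 5], [0, 0, 0.08, 0, 0, 0, 5]])

```text
time: 7.57
tool_pos: [0.4899, -0.1256, 0.1318]
ee_rot: [3.142, 0.001, 2.979]
wrist_force: [-0.9, -0.2, 0.9]
width: 0.0258
finger_force: 30.0
```

Emit:
servo_tool(plan=[[0, 0, 0.02, 0, 0, 0, 5], [0, 0, 0.03, 0, 0, 0, 5], [0, 0, 0.03, 0, 0, 0, 5], [0, 0, 0.03, 0, 0, 0, 5]])

```text
time: 7.9
tool_pos: [0.4899, -0.1256, 0.1289]
ee_rot: [3.142, 0.001, 2.979]
wrist_force: [-0.4, -0.5, 2.9]
width: 0.0253
finger_force: 30.0
```

Emit:
servo_tool(plan=[[0, 0, 0.015, 0, 0, 0, 5], [0, 0, 0.015, 0, 0, 0, 5], [0, 0, 0.015, 0, 0, 0, 5], [0, 0, 0.015, 0, 0, 0, 5]])

```text
time: 8.23
tool_pos: [0.4899, -0.1257, 0.1273]
ee_rot: [3.142, 0.001, 2.979]
wrist_force: [-1.3, 0.1, 5.1]
width: 0.0257
finger_force: 30.0
```

Emit:
servo_tool(plan=[[0, 0, 0.005, 0, 0, 0, 5], [0, 0, 0.01, 0, 0, 0, 5], [0, 0, 0.01, 0, 0, 0, 5], [0, 0, 0.01, 0, 0, 0, 5]])

```text
time: 8.57
tool_pos: [0.4901, -0.1257, 0.1272]
ee_rot: [-3.141, 0.001, 2.979]
wrist_force: [-0.9, 0.7, 7.6]
width: 0.0256
finger_force: 30.0
```

Emit:
servo_tool(plan=[[0, 0, 0.01, 0, 0, 0, 5], [0, 0, 0.01, 0, 0, 0, 5], [0, 0, 0.01, 0, 0, 0, 5], [0, 0, 0.01, 0, 0, 0, 5], [0, 0, 0.01, 0, 0, 0, 5], [0, 0, 0.01, 0, 0, 0, 5], [0, 0, 0.01, 0, 0, 0, 5], [0, 0, 0.01, 0, 0, 0, 5], [0, 0, 0.01, 0, 0, 0, 5], [0, 0, 0.01, 0, 0, 0, 5], [0, 0, 0.01, 0, 0, 0, 5], [0, 0, 0.01, 0, 0, 0, 5]])

```text
time: 9.57
tool_pos: [0.4902, -0.1257, 0.1271]
ee_rot: [-3.141, 0.002, 2.979]
wrist_force: [-2.9, 0.8, 12.0]
width: 0.0254
finger_force: 30.0
```

Emit:
servo_tool(plan=[[0, 0, 0, 0, 0, 0, 5], [0, 0, 0, 0, 0, 0, 5], [0, 0, 0, 0, 0, 0, 5], [0, 0, 0, 0, 0, 0, 5], [0, 0, 0, 0, 0, 0, 5], [0, 0, 0, 0, 0, 0, 5]])

```text
time: 10.07
tool_pos: [0.4902, -0.1258, 0.1271]
ee_rot: [-3.141, 0.002, 2.979]
wrist_force: [-1.4, 1.6, 11.5]
width: 0.0256
finger_force: 30.0
```

Emit:
servo_tool(plan=[[0, 0, -0.1, 0, 0, 0, 5], [0, 0, -0.3, 0, 0, -0.04, 5], [0, 0, -0.6, 0, 0, -0.08, 5], [0, 0, -0.9, 0, 0, -0.12, 5], [0, 0, -1, 0, 0, -0.12, 5]])

```text
time: 10.48
tool_pos: [0.491, -0.1262, 0.2287]
ee_rot: [-3.139, 0.005, -3.115]
wrist_force: [0.2, 0.6, -0.3]
width: 0.0257
finger_force: 30.0
```

Emit:
servo_tool(plan=[[-0.02, 0.25, -0.15, 0, 0, 0, 5], [-0.04, 0.5, -0.3, 0, 0, 0, 5], [-0.06, 0.75, -0.4, 0, 0, 0, 5], [-0.06, 0.96, -0.5, 0, 0, 0, 5]])

```text
time: 10.82
tool_pos: [0.4931, -0.0282, 0.2739]
ee_rot: [3.141, -0.002, -3.118]
wrist_force: [0.2, 0.3, -0.4]
width: 0.0257
finger_force: 30.0
```

Emit:
servo_tool(plan=[[-0.02, 0.25, 0, 0, 0, 0, 5], [-0.04, 0.5, 0, 0, 0, 0, 5], [-0.06, 0.75, 0, 0, 0, 0, 5], [-0.06, 0.96, 0, 0, 0, 0, 5]])

```text
time: 11.15
tool_pos: [0.4964, 0.0681, 0.2729]
ee_rot: [3.141, -0.003, -3.117]
wrist_force: [-0.1, -0.7, -1.5]
width: 0.0255
finger_force: 30.0
```

Emit:
servo_tool(plan=[[-0.02, 0.25, 0, 0, 0, 0, 5], [-0.04, 0.5, 0, 0, 0, 0, 5], [-0.06, 0.75, 0, 0, 0, 0, 5], [-0.06, 0.96, 0, 0, 0, 0, 5]])

```text
time: 11.48
tool_pos: [0.5, 0.1642, 0.2727]
ee_rot: [-3.141, -0.003, -3.117]
wrist_force: [-0.6, -0.1, -1.8]
width: 0.0256
finger_force: 30.0
```

Emit:
servo_tool(plan=[[-0.02, 0.25, 0, 0, 0, 0, 5], [-0.04, 0.5, 0, 0, 0, 0, 5], [-0.06, 0.75, 0, 0, 0, 0, 5], [-0.06, 0.93, 0, 0, 0, 0, 5], [-0.06, 0.95, 0, 0, 0, 0, 5], [-0.06, 0.95, 0, 0, 0, 0, 5], [-0.06, 0.95, 0, 0, 0, 0, 5]])

```text
time: 12.07
tool_pos: [0.5038, 0.2572, 0.2737]
ee_rot: [-3.14, -0.002, -3.117]
wrist_force: [-0.6, 0.5, -0.3]
width: 0.0255
finger_force: 30.0
```

```bash
python3 - <<'E'
from h import *
np.set_printoptions(precision=4,suppress=True)
S=shot("side","s3");T=shot("top","t3");o=robot.get_obs();print(o["tool_pos"],o["ee_rot"],o["wrist_force"],o["width"])
p=o["tool_pos"]
print("side tip/nose",proj("side",[p+[0,0,-.128],p+[0,0,-.092]]),"seat",proj("side",[[.5427,.2578,.1265],[.5427,.2578,.0255]]))
a=cv2.resize(T[165:225,120:200,::-1],None,fx=4.8,fy=4.8,interpolation=2);b=cv2.resize(S[75:165,210:290,::-1],None,fx=4.8,fy=4.8,interpolation=2)
h=max(len(a),len(b));f=lambda i:cv2.copyMakeBorder(i,0,h-len(i),0,0,0);cv2.imwrite("pics/c3.png",np.hstack([f(a),f(b)]))
E
```

```text
[0.504  0.2567 0.2745] [-3.1409 -0.0006 -3.1179] [ 0.0678 -0.5013 -0.2589] 0.025821484393367983
side tip/nose [[234.6339 137.0327]
 [234.3459 126.8839]] seat [[246.7837 141.8698]
 [246.9457 167.8835]]
```

View pics/c3.png

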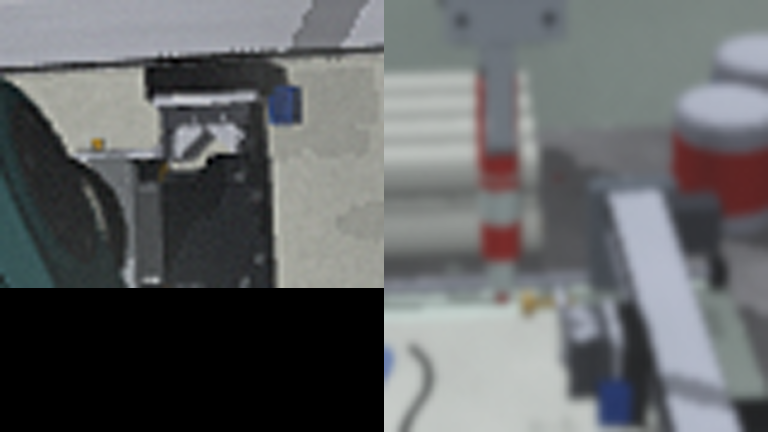

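Emit:
servo_tool(plan=[[0, 0, 0.25, 0, 0, 0, 5], [0, 0, 0.5, 0, 0, 0, 5], [0, 0, 0.7, 0, 0, 0, 5], [0, 0, 0.8, 0, 0, 0, 5]])

```text
time: 12.5
tool_pos: [0.5028, 0.2562, 0.1918]
ee_rot: [-3.14, -0.004, -3.118]
wrist_force: [-0.2, 0.3, -1.1]
width: 0.0257
finger_force: 30.0
```

Emit:
servo_tool(plan=[[0, 0, 0.1, 0, 0, 0, 5], [0, 0, 0.2, 0, 0, 0, 5], [0, 0, 0.28, 0, 0, 0, 5], [0, 0, 0.31, 0, 0, 0, 5], [0, 0, 0.31, 0, 0, 0, 5], [0, 0, 0.31, 0, 0, 0, 5], [0, 0, 0.31, 0, 0, 0, 5], [0, 0, 0.31, 0, 0, 0, 5]])

```text
time: 13.17
tool_pos: [0.5044, 0.2581, 0.1649]
ee_rot: [3.141, 0.002, -3.116]
wrist_force: [-0.6, 0.0, -0.9]
width: 0.0252
finger_force: 30.0
```

Emit:
servo_tool(plan=[[-0.1, 0, 0.02, 0, 0, 0, 5], [-0.2, 0, 0.04, 0, 0, 0, 5], [-0.27, 0, 0.05, 0, 0, 0, 5], [-0.3, 0, 0.05, 0, 0, 0, 5], [-0.3, 0, 0.05, 0, 0, 0, 5], [-0.3, 0, 0.05, 0, 0, 0, 5], [-0.3, 0, 0.05, 0, 0, 0, 5]])

```text
time: 13.75
tool_pos: [0.5339, 0.2586, 0.1589]
ee_rot: [3.142, -0.0, -3.116]
wrist_force: [0.7, -0.3, -0.4]
width: 0.0259
finger_force: 30.0
```

Emit:
servo_tool(plan=[[-0.02, 0, 0, 0, 0, 0, 5], [-0.03, 0, 0, 0, 0, 0, 5], [-0.03, 0, 0, 0, 0, 0, 5], [-0.03, 0, 0, 0, 0, 0, 5]])

```text
time: 14.08
tool_pos: [0.5369, 0.2587, 0.1591]
ee_rot: [3.141, 0.0, -3.116]
wrist_force: [-0.4, 0.1, -0.9]
width: 0.0254
finger_force: 30.0
```

```bash
python3 - <<'E'
from h import *
np.set_printoptions(precision=4,suppress=True)
S=shot("side","s4");T=shot("top","t4");o=robot.get_obs();print(o["tool_pos"],o["ee_rot"],o["wrist_force"],o["wrist_torque"])
p=o["tool_pos"]
print("side tip/nose",proj("side",[p+[0,0,-.128],p+[0,0,-.092]]))
a=cv2.resize(T[165:225,120:200,::-1],None,fx=4.8,fy=4.8,interpolation=2);b=cv2.resize(S[100:185,210:290,::-1],None,fx=4.8,fy=4.8,interpolation=2)
h=max(len(a),len(b));f=lambda i:cv2.copyMakeBorder(i,0,h-len(i),0,0,0);cv2.imwrite("pics/c4.png",np.hstack([f(a),f(b)]))
E
```

```text
[0.5368 0.2587 0.1591] [ 3.1415  0.0001 -3.116 ] [ 0.5741 -0.6536 -0.662 ] [ 0.0891  0.0875 -0.0189]
side tip/nose [[245.1813 166.4386]
 [245.0945 157.4092]]
```

View pics/c4.png

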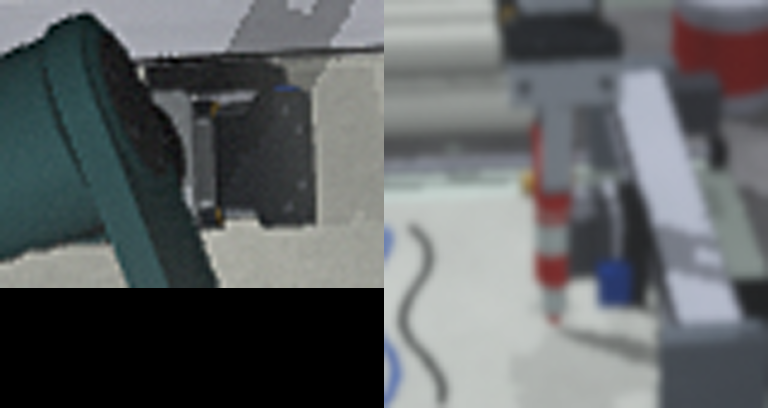

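Emit:
servo_tool(plan=[[-0.02, 0, -0.005, 0, 0, 0, 5], [-0.03, 0, -0.005, 0, 0, 0, 5], [-0.03, 0, -0.005, 0, 0, 0, 5], [-0.03, 0, -0.005, 0, 0, 0, 5]])

```text
time: 14.52
tool_pos: [0.54, 0.2588, 0.1595]
ee_rot: [3.142, 0.0, -3.116]
wrist_force: [-0.6, 0.5, -2.1]
width: 0.0255
finger_force: 30.0
```

Emit:
servo_tool(plan=[[-0.01, 0, 0, 0, 0, 0, 5], [-0.02, 0, 0, 0, 0, 0, 5], [-0.02, 0, 0, 0, 0, 0, 5], [-0.02, 0, 0, 0, 0, 0, 5]])

```text
time: 14.85
tool_pos: [0.5416, 0.2585, 0.1593]
ee_rot: [-3.141, -0.001, -3.116]
wrist_force: [-2.2, -1.4, -0.8]
width: 0.0255
finger_force: 30.0
```

Emit:
servo_tool(plan=[[-0.005, -0.005, 0, 0, 0, 0, 5], [-0.01, -0.01, 0, 0, 0, 0, 5], [-0.01, -0.01, 0, 0, 0, 0, 5], [-0.01, -0.01, 0, 0, 0, 0, 5]])

```text
time: 15.18
tool_pos: [0.5426, 0.2576, 0.1592]
ee_rot: [-3.141, -0.001, -3.116]
wrist_force: [-1.7, -1.0, -0.7]
width: 0.0258
finger_force: 30.0
```

```bash
python3 -c "
from h import *
o=robot.get_obs();print(o['tool_pos'],o['ee_rot'],o['wrist_force'],o['wrist_torque'])"
```

```text
[0.54262123 0.25762282 0.15919766] [-3.14116660e+00 -1.00349881e-03 -3.11619065e+00] [-1.72015889 -0.98520777 -0.72066905] [-0.23018198  0.53595081  0.01073886]
```

Emit:
servo_tool(plan=[[-0.005, -0.005, 0, 0, 0, 0, 5], [-0.01, -0.01, 0, 0, 0, 0, 5], [-0.01, -0.01, 0, 0, 0, 0, 5], [-0.01, -0.01, 0, 0, 0, 0, 5]])

```text
time: 15.52
tool_pos: [0.5434, 0.257, 0.1593]
ee_rot: [3.141, -0.001, -3.116]
wrist_force: [-3.2, -1.3, -0.9]
width: 0.0257
finger_force: 30.0
```

Emit:
servo_tool(plan=[[-0.005, -0.005, 0, 0, 0, 0, 5], [-0.01, -0.007, 0, 0, 0, 0, 5], [-0.01, -0.007, 0, 0, 0, 0, 5], [-0.01, -0.007, 0, 0, 0, 0, 5]])

```text
time: 15.85
tool_pos: [0.5436, 0.2569, 0.1593]
ee_rot: [3.14, -0.003, -3.115]
wrist_force: [-6.9, 0.0, 0.8]
width: 0.0256
finger_force: 30.0
```

Emit:
servo_tool(plan=[[-0.003, 0, 0, 0, 0, 0, 5], [-0.003, 0, 0, 0, 0, 0, 5], [-0.003, 0, 0, 0, 0, 0, 5], [-0.003, 0, 0, 0, 0, 0, 5], [-0.003, 0, 0, 0, 0, 0, 5], [-0.003, 0, 0, 0, 0, 0, 5]])

```text
time: 16.35
tool_pos: [0.5436, 0.2569, 0.1593]
ee_rot: [3.141, -0.004, -3.115]
wrist_force: [-6.6, 0.6, 0.0]
width: 0.0259
finger_force: 30.0
```

```bash
python3 - <<'E'
from h import *
np.set_printoptions(precision=4,suppress=True)
S=shot("side","s5");o=robot.get_obs();print(o["tool_pos"],o["ee_rot"],o["wrist_force"],o["wrist_torque"])
p=o["tool_pos"]
q=proj("side",[p+[0,0,-.128+h] for h in(0,.036,.062,.086,.1)]);print(q)
b=cv2.resize(S[110:180,215:285,::-1],None,fx=8,fy=8,interpolation=2)
for u,v in q: cv2.circle(b,(int((u-215+.5)*8),int((v-110+.5)*8)),2,(0,255,0),-1)
cv2.imwrite("pics/c5.png",b)
E
```

```text
[0.5437 0.2569 0.1593] [ 3.1405 -0.0038 -3.1153] [-6.3389  0.2255  0.5105] [0.0477 1.5091 0.0467]
[[247.2398 166.6012]
 [247.1889 157.5683]
 [247.1509 150.8458]
 [247.1151 144.4862]
 [247.0938 140.7059]]
```

View pics/c5.png

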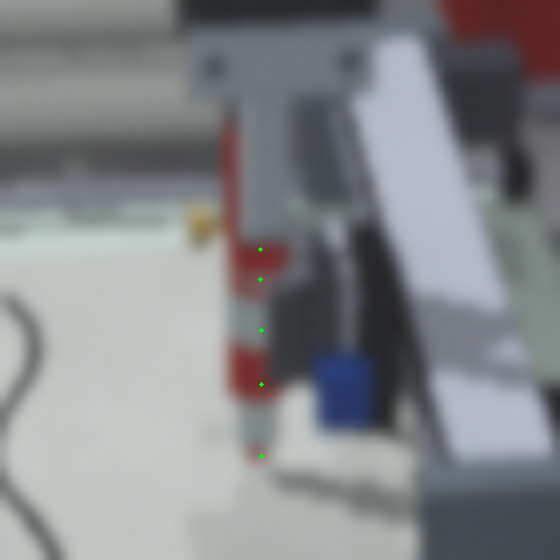

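```bash
python3 - <<'E'
from h import *
np.set_printoptions(precision=2,suppress=True)
for f,p in(("s4",[.5368,.2587,.1591]),("s5",[.5437,.2569,.1593])):
    S=cv2.imread(f"pics/{f}.png").astype(float)
    for h in(.004,.02,.028,.045,.055,.072,.095):
        u,v=proj("side",np.array(p)+[0,0,-.128+h])[0]
        r=int(round(v));row=S[r,int(u)-9:int(u)+9];c=np.arange(int(u)-9,int(u)+9)
        d=np.abs(np.diff(row,axis=0)).sum(1);L=c[:-1]+.5
        k=lambda m:(L[m]*d[m]**2).sum()/(d[m]**2).sum()
        l,rr=k((L<u-.3)&(L>u-6)),k((L>u+.3)&(L<u+6))
        print(f,h,"pred",round(u,2),"left",round(l-u,2),"right",round(rr-u,2),"mid",round((l+rr)/2-u,2))
E
```

```text
s4 0.004 pred 245.16 left -2.17 right 1.83 mid -0.17
s4 0.02 pred 245.13 left -2.7 right 2.45 mid -0.13
s4 0.028 pred 245.11 left -3.05 right 2.58 mid -0.24
s4 0.045 pred 245.06 left -3.99 right 2.56 mid -0.72
s4 0.055 pred 245.04 left -4.14 right 2.54 mid -0.8
s4 0.072 pred 245.0 left -3.85 right 2.92 mid -0.47
s4 0.095 pred 244.94 left -3.96 right 3.45 mid -0.26
s5 0.004 pred 247.25 left -2.26 right 1.6 mid -0.33
s5 0.02 pred 247.23 left -2.89 right 2.68 mid -0.11
s5 0.028 pred 247.21 left -3.18 right 2.57 mid -0.31
s5 0.045 pred 247.19 left -4.11 right 1.09 mid -1.51
s5 0.055 pred 247.18 left -4.27 right 0.97 mid -1.65
s5 0.072 pred 247.15 left -3.93 right 1.03 mid -1.45
s5 0.095 pred 247.12 left -4.02 right 3.55 mid -0.23
```

Emit:
servo_tool(plan=[[0, 0, -0.005, 0, 0, 0, 5], [0, 0, -0.005, 0, 0, 0, 5], [0, 0, -0.005, 0, 0, 0, 5], [0, 0, -0.005, 0, 0, 0, 5], [0, 0, -0.005, 0, 0, 0, 5], [0, 0, -0.005, 0, 0, 0, 5]])

```text
time: 16.9
tool_pos: [0.5436, 0.2569, 0.1593]
ee_rot: [3.141, -0.004, -3.115]
wrist_force: [-6.5, 1.4, -1.7]
width: 0.0255
finger_force: 30.0
```

Emit:
servo_tool(plan=[[0, 0, -0.005, 0, 0, 0, 5], [0, 0, -0.005, 0, 0, 0, 5], [0, 0, -0.005, 0, 0, 0, 5], [0, 0, -0.005, 0, 0, 0, 5], [0, 0, -0.005, 0, 0, 0, 5], [0, 0, -0.005, 0, 0, 0, 5]])

```text
time: 17.4
tool_pos: [0.5436, 0.2569, 0.1593]
ee_rot: [3.141, -0.004, -3.115]
wrist_force: [-5.2, 0.5, -2.8]
width: 0.0257
finger_force: 30.0
```

```bash
python3 -c "
from h import *
o=robot.get_obs();print(o['tool_pos'],o['wrist_force']);print(robot.close_job())"
```

```text
[0.54360695 0.25688981 0.15933495] [-5.22743391  0.51393612 -2.7726181 ]
the job is handed in; nothing more can be done
None
```

The job is handed in at 17.4 s: the red marker was primed on the card with the nib fully in for about 1.5 s, and it is now held upright against both V faces at about 5 N, with the nib an estimated 5.5 mm above the sheet (a final 1 mm upward nudge did not move it).

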